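# Open the quick clamp around a glued keepsake box

## Robot

A 6-joint arm with a two-finger parallel gripper is mounted at the origin on the work surface. World frame = base frame: x ahead of the robot, y to its left, z up, the work surface at z = 0. Lengths are in m, angles in rad, forces in N, time in s.
With the tool pointing down it reaches from about 0.275 to 1 m from the base axis. Payload 8.4 kg.
Tool frame: the origin (TCP) lies at the very end of the fingers, on their centre line; the grasp point (between the pads) lies grasp_offset behind it (grasp_offset is the distance from the TCP to the grasp point, in m); z points along the fingers, y is the line along which they close (so a half turn about z gives the same grasp; the last joint's range is limited). The gripper opens to 85 mm and grips with 20 to 120 N. Pads are 22 mm wide; open, the fingers measure 114 mm over their backs; the gripper's body (76 mm by 85 mm) begins 54 mm behind the grasp point. The pads swing forward as they close: fully open they stand 13 mm farther back than shut.
Start: joints at [-0.002, 0.353, 1.633, -0, 1.155, -0.002], TCP at [0.625, -0, 0.231] pointing down, gripper open.
Joint ranges: [-2.63, 2.63], [-0.92, 2.1], [0.06, 2.66], [-1.3, 4.44], [0, 2.69], [-3.02, 3.02]. Speed limits (rad/s): [2.22, 2.22, 2.79, 3.14, 3.14, 3.14].

## Interface

Orientations are given as a 3x3 rotation matrix whose columns are the frame's x, y, z axes.
In Python, from rig import observe, grab_frame, camera_model, job_done, grasp_offset gives the robot as it stands.
- The arm moves only by the tool carry_out, never from a script. Its arguments are lists of equal length, an entry for each row: "linear": the shift along the tool's x, y, z in m, a list of three; "rot": the turn, a rotation vector about the tool's x, y, z in rad, a list of three. A call has exactly 10 rows; each row shifts and turns the commanded pose from where the row before left it, along the tool's axes as they then stand; what a row does not reach is not made up. A row lasts 1/8 s, in which the tool goes at most 62.5 mm and 10.7 degrees, less where a joint would pass 70% of its speed; a pose out of reach is approached as far as the arm can. A call is refused whole if a number of a shift passes 0.0625 or a number of a turn 0.188, either way. A call with a gripper value outside its range is refused whole. "claw" is the finger opening in m, from 0 to 0.0854, set as the call begins (left out, the last holds). The fingers move at their own pace and stop on an object; "force" is the grip in N (left out, the last holds). Time passes only in rows, so rows that do not move let the fingers close, or fill a call up. It gives the time, the measured TCP pose, the force, the opening and the grip force at its end, in the units of the state.
- observe(): the state, without advancing time (a new reading comes with each control period).
- grab_frame(name): name is "scene" or "side" or "wrist"; returns the picture (480x640x3 uint8, blue, green, red); there is no depth.
- camera_model(name): a dict with "intrinsics" (3x3 intrinsics, pixels), "extrinsics" (4x4, takes a point from camera to world coordinates). Camera axes: x right, y down, z forward; pixel columns grow to the right and rows downward; lengths in m; the calibration is good to about 2 mm. A picture is of the moment at which its call begins: read the wrist's pose just before it. camera_model takes no time and is no camera call; for the wrist camera it gives the pose at the moment of the call.
- job_done(): hands the job in; it is judged then, once.
The state is a dict: "time": time; "q": joint angles; "dq": joint speeds; "joint_efforts": joint torques, N m; "tcp_pos": TCP position; "tcp_rot": TCP orientation; "ft_force": force on the tool from outside, world axes, zero at the start; "wrist_torque": the same for the moment, N m; "gripper_width": opening from 0.0 (shut) to 1.0 (fully open); "grasp_force": force on a finger pad.
Only numpy, scipy, OpenCV 4.12 (cv2) and the standard library are available. Lean on these libraries where they do the work, as an engineer would, in place of code of your own. Each camera call takes 0.05 s, during which the arm holds its last target. There are 200 camera calls.

## Task

The glue on the small wooden box in the quick clamp has set. Press the black release tab on the sliding jaw all the way down (it stays down), then push that jaw back along its bar, away from the box, until it is fully home against the end stop. Only pressing and pushing: leave the box standing where it is in the clamp and do not disturb the pliers, jar and spool.

Things in the scene. Friction and masses are not known exactly. Their poses are not given: they have to be found in the camera images.
- clamp: Quick clamp: wooden board 110 x 310 x 8 mm fixed flat on the table, a steel toothed bar (24 mm wide, top 30 mm above the table) along it. Origin: centre of the board's underside; z up. The bar runs along its y; push the jaw to +y, to the end stop (steel block, top 44 mm above the table). Fixed jaw at the -y end: plate 70 mm wide, top 100 mm above the table. Place and yaw vary.
- fixed_jaw_face (a point): Point on the rubber face of the fixed jaw that looks to the sliding jaw (clamp +y): mid-width, 83 mm above the table.
- jaw_face (a point): On the sliding jaw's rubber face that looks to the fixed jaw (clamp -y): mid-width, 83 mm above the table. The jaw is an upright plate 70 mm wide, 16 mm thick, top 102 mm above the table; behind it (clamp +y) a carriage 49 mm wide, top 50 mm, reaches 76 mm behind this face. The face from 65 to 100 mm above the table is clear above the box: push here to clamp +y.
- jaw (a joint): Place of the sliding jaw along the bar = gap between the two jaw faces, in m: 0 shut, 0.17 fully home against the end stop (a hard stop). It starts about 0.075 to 0.11. Locked by a toothed pawl (about 3 mm of play) until the tab is down; then it slides with about 3 N of friction.
- tab_top (a point): Centre of the release tab's top: a ribbed black pad, 30 mm across the bar x 40 mm along it, on the carriage, its centre 50 mm behind the sliding jaw's face (to clamp +y), its near edge 14 mm clear of the jaw plate. Top 64 mm above the table when up, 55 mm when fully down. It moves along with the jaw.
- tab (a joint): How far the release tab is pressed, in m: 0 up (pawl locked in the teeth), 0.009 fully down on a hard stop. It goes straight down against about 4 N of friction, has no spring and stays where it is left. The pawl clears the teeth from about 0.006.
- keepsake_box: Small closed light-wood box with a brass clasp, 50 (across the bar) x 60 (along the bar) x 32 mm high, 0.12 kg, standing loose on the bar between the jaws with a few mm free at its ends; its top is 62 mm above the table. Origin: centre of its underside. Must stay put.
- pliers: Round-nose pliers with red handles lying on the table beside the clamp, about 55 x 150 x 12 mm, loose. Origin near the rivet, on the table; jaws to its +y.
- bead_jar: Amber glass bead jar with metal lid, 44 mm across, 50 mm high, loose on the table beside the clamp. Origin: centre of its underside.
- wire_spool: Plain wooden spool, 44 mm across, 30 mm high, standing loose on the table beside the clamp. Origin: centre of its underside.
There are look-alikes about, which are no part of the job. What is shaped like the keepsake_box but blue or red is not meant.

How it is judged:
On the way, in this order (a step that is already met when the one before it is completed fails the run):
1. the release tab is pressed down while the jaw is still where it was (value of joint tab above 0.0065 m and distance of jaw_face from where it was at the start of the episode below 0.02 m), for 0.1 s.
2. the sliding jaw is pushed back against the end stop (value of joint jaw above 0.165 m), for 0.2 s.
At the end, for the whole second after the job is handed in: The sliding jaw rests against the end stop (within 5 mm of it), the release tab is down (at least 6.5 mm of its 9 mm), the wooden box stands still and upright within 10 mm of where it was, and the pliers, jar and spool lie within 20 mm of their places (value of joint jaw above 0.165 m and value of joint tab above 0.0065 m and distance of keepsake_box from where it was at the start of the episode below 0.01 m and angle between keepsake_box's own z axis and vertical below 0.2 rad and linear speed of keepsake_box below 0.02 m/s and distance of each of pliers, bead_jar, wire_spool from where it was at the start of the episode below 0.02 m); the robot touches nothing.
It fails at once if the wooden box is shifted more than 10 mm, tipped or lifted (distance of keepsake_box from where it was at the start of the episode above 0.01 m or angle between keepsake_box's own z axis and vertical above 0.2 rad).
It fails at once if the jaw is forced more than 12 mm along the bar while the release tab is still up (distance of jaw_face from where it was at the start of the episode above 0.012 m and value of joint tab below 0.004 m).
It fails at once if the pliers is knocked or lifted more than 20 mm from its place (distance of pliers from where it was at the start of the episode above 0.02 m).
It fails at once if the bead jar is knocked or lifted more than 20 mm from its place (distance of bead_jar from where it was at the start of the episode above 0.02 m).
It fails at once if the wooden spool is knocked or lifted more than 20 mm from its place (distance of wire_spool from where it was at the start of the episode above 0.02 m).
It also fails if it takes over 35 s, if anything falls off the work surface, if the arm or the gripper's body presses on something with over 40 N, if the wrist force passes 120 N, or if a joint passes its speed limit or range.

## Working session

There is one attempt and no reset: what is moved stays moved. The work goes in short steps, Python scripts to look and compute and a tool call to move; the robot and the scene stay as the last step left them, time stands still between calls to the robot, and variables do not carry over. Pictures are saved under pics/ and viewed, at most 10 in all, crops included, and the job is handed in when it is done.

Besides the shell and the picture viewer there is one more tool, called after "Emit:" by a JSON object that holds its "method" and its "body", one argument or row to a line. carry_out: Moves the arm, as the interface text tells. Its arguments: {"type":"object","properties":{"linear":{"type":"array","items":{"type":"array","items":{"type":"number"}}},"rot":{"type":"array","items":{"type":"array","items":{"type":"number"}}},"claw":{"type":"number"},"force":{"type":"number"}},"required":["linear","rot"]}

```bash
mkdir -p pics
python3 - <<'E'
from rig import *
import cv2,numpy as np
print(observe()); print(grasp_offset)
for n in("scene","side","wrist"):
    m=camera_model(n); print(n,np.round(m["intrinsics"],1).tolist(),np.round(m["extrinsics"],3).tolist())
    cv2.imwrite(f"pics/{n}0.png",grab_frame(n))
E
```

```text
{'time': 0.0, 'q': array([-2.37285679e-03,  3.53654407e-01,  1.63413524e+00, -2.06421371e-05,
        1.15522537e+00, -2.38473591e-03]), 'dq': array([-0.00041824, -0.00053756,  0.00015266, -0.00089523, -0.0004367 ,
       -0.00165042]), 'joint_efforts': array([-2.03471049e-03, -6.05236173e+01, -3.42063046e+01, -2.62302356e-04,
        9.48130677e-03,  3.61521288e-06]), 'tcp_pos': array([6.24514042e-01, 1.16470798e-05, 2.30557310e-01]), 'tcp_rot': array([[-2.02370500e-05,  9.99998988e-01, -1.42240910e-03],
       [ 1.00000000e+00,  2.02150088e-05, -1.55100753e-05],
       [-1.54813056e-05, -1.42240941e-03, -9.99998988e-01]]), 'ft_force': array([-0.1393957 ,  0.14463547,  0.08613527]), 'wrist_torque': array([ 0.05074896, -0.00311115, -0.02293776]), 'grasp_force': 0.0, 'gripper_width': 1.0028191703534175}
0.0187
scene [[457.3, 0.0, 319.7], [0.0, 457.3, 240.1], [0.0, 0.0, 1.0]] [[0.048, 0.803, -0.594, 0.983], [0.999, -0.039, 0.027, -0.07], [-0.001, -0.595, -0.804, 0.64], [0.0, 0.0, 0.0, 1.0]]
side [[476.3, 0.0, 314.8], [0.0, 476.3, 240.0], [0.0, 0.0, 1.0]] [[-0.901, -0.235, 0.365, 0.291], [-0.434, 0.489, -0.756, 0.458], [-0.001, -0.84, -0.543, 0.434], [0.0, 0.0, 0.0, 1.0]]
wrist [[350.2, 0.0, 319.6], [0.0, 350.2, 239.9], [0.0, 0.0, 1.0]] [[1.0, 0.001, -0.002, 0.626], [0.0, -0.96, -0.281, 0.072], [-0.002, 0.281, -0.96, 0.373], [0.0, 0.0, 0.0, 1.0]]
```

View pics/scene0.png

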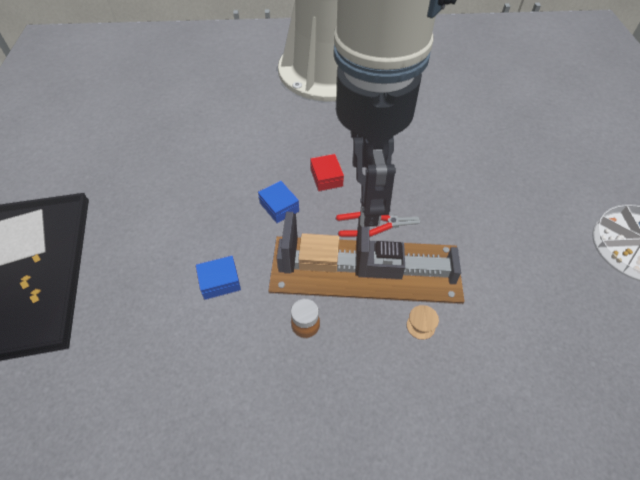

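View pics/wrist0.png

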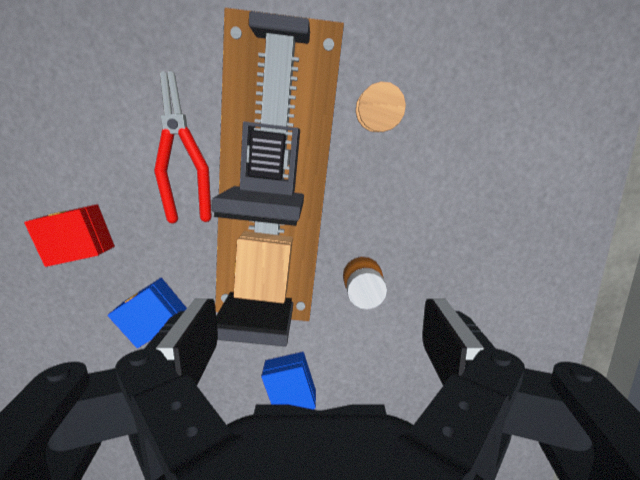

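View pics/side0.png

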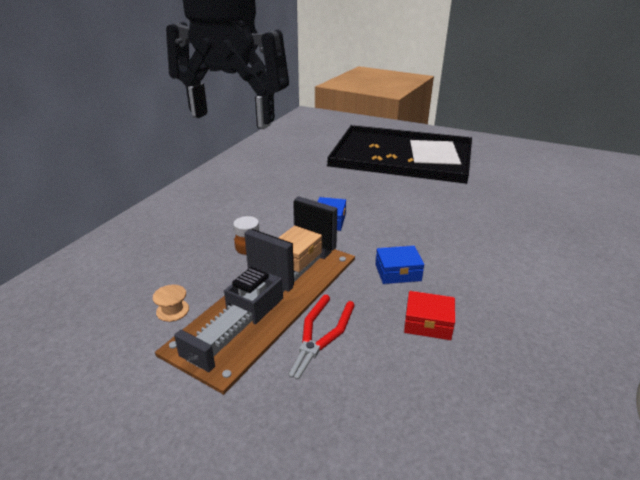

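The wrist view shows the clamp running almost along world +y: end stop at (278,25), tab about (267,155), jaw plate about (258,205), box (263,268). The pliers lie to its left, with the spool and jar to its right. I'll zoom in on the tab and jaw.

```bash
cat > h.py <<'E'
from rig import *
import cv2,numpy as np
def ray(M,uv,z):
    K,T=np.array(M["intrinsics"]),np.array(M["extrinsics"])
    d=T[:3,:3]@np.linalg.inv(K)@[uv[0],uv[1],1]
    return T[:3,3]+d*(z-T[2,3])/d[2]
E
python3 - <<'E'
from h import *
im=cv2.imread("pics/wrist0.png"); M=camera_model("wrist")
c=cv2.resize(im[110:260,190:340],None,fx=4,fy=4,interpolation=cv2.INTER_CUBIC); cv2.imwrite("pics/c.png",c)
for n,uv,z in [("TL",(226,9),.008),("TR",(343,22),.008),("BR",(309,320),.008),("s1",(235,32),.008),("s2",(328,44),.008),("s3",(300,306),.008),("tab",(267,155),.064)]:
    print(n,ray(M,uv,z).round(4))
hsv=cv2.cvtColor(im,cv2.COLOR_BGR2HSV)
E
```

```text
TL [0.5401 0.184  0.008 ]
TR [0.6469 0.1735 0.008 ]
BR [ 0.6131 -0.1324  0.008 ]
s1 [0.5471 0.1654 0.008 ]
s2 [0.6333 0.1554 0.008 ]
s3 [ 0.6029 -0.1144  0.008 ]
tab [0.5803 0.0572 0.064 ]
```

View pics/c.png

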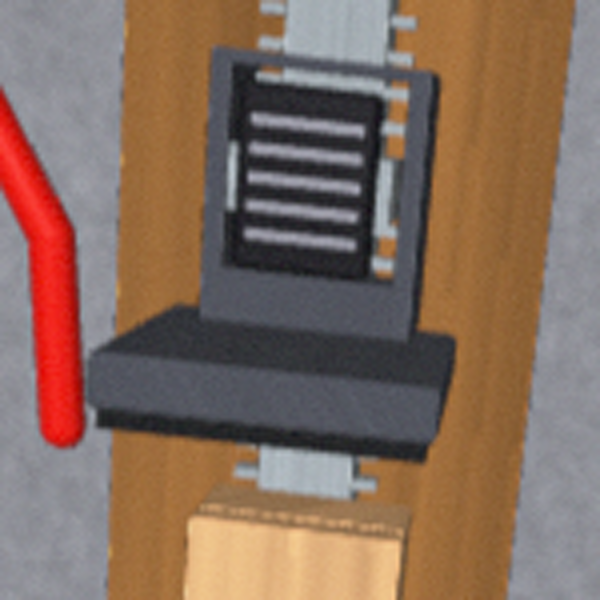

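The black pad spans crop x 230–382, y 80–275, which puts its centre at (0.580, 0.057). The jaw plate lies just below it, and the clamp yaw is about -0.11 rad. I'll close the fingers and go above the tab.

Emit:
{"method": "carry_out", "body": {
  "linear": [
    [0.0115,-0.009,0],
    [0.0115,-0.009,0],
    [0.0115,-0.009,0],
    [0.0115,-0.009,0],
    [0.011,-0.0085,0],
    [0,0,0.04],
    [0,0,0.04],
    [0,0,0.04],
    [0,0,0],
    [0,0,0]
  ],
  "rot": [
    [0,0,0],
    [0,0,0],
    [0,0,0],
    [0,0,0],
    [0,0,0],
    [0,0,0],
    [0,0,0],
    [0,0,0],
    [0,0,0.11],
    [0,0,0]
  ],
  "claw": 0
}}

```text
time: 1.4
tcp_pos: [0.5802, 0.0574, 0.111]
tcp_rot: [[0.109, 0.994, -0.001], [0.994, -0.109, -0.0], [-0.0, -0.001, -1.0]]
ft_force: [0.6, -0.0, 0.3]
gripper_width: 0.001
grasp_force: 0.0
```

Run:
```python
from h import *
s=observe();print(s["tcp_pos"],s["tcp_rot"].round(3).tolist(),s["ft_force"],s["gripper_width"])
a=grab_frame("side")[150:390,140:380];b=grab_frame("wrist")
cv2.imwrite("pics/v1.png",np.hstack([cv2.resize(a,(400,400)),cv2.resize(b,(400,300))[:, :] if 0 else cv2.copyMakeBorder(cv2.resize(b,(400,300)),0,100,0,0,0)]))
```

```text
[0.58019414 0.05740367 0.11097615] [[0.109, 0.994, -0.001], [0.994, -0.109, -0.0], [-0.0, -0.001, -1.0]] [ 0.60356294 -0.01326231  0.28054061] 0.001202834270427025
```

View pics/v1.png

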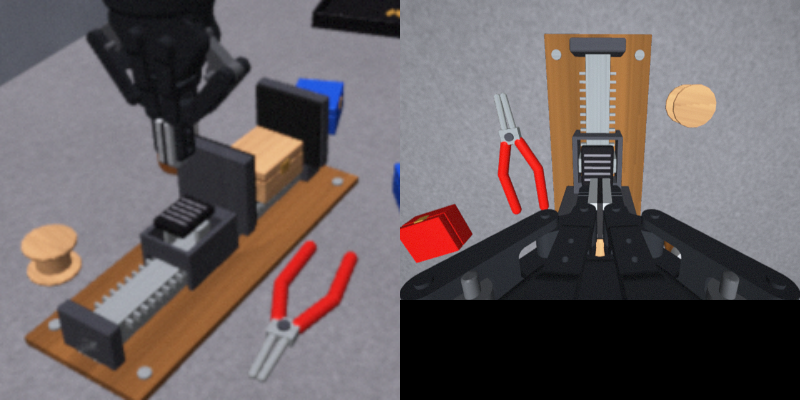

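Side view: the fingertips appear near crop (175,165), close to the jaw's upper left corner. Wrist view: the tips end on the lower part of the tab, around (600,180). I'll project the TCP and tab points to check the alignment.

Run:
```python
from h import *
def proj(M,p):
    K,T=np.array(M["intrinsics"]),np.array(M["extrinsics"]);c=T[:3,:3].T@(np.array(p)-T[:3,3]);v=K@c;return (v[:2]/v[2]).round(1)
s=observe();p=s["tcp_pos"];W=camera_model("wrist");S=camera_model("side")
tab=[.580,.057,.064]
for n,q in (("tcp",p),("tab",tab)):
    a=proj(S,q);w=proj(W,q);print(n,"side",a,"crop",(a-[140,150])/.6,"wrist",w,"comp",w*.625+[400,0])
# tab stripes in the side view at (183,213) and in wrist at (597,165)
print(ray(S,(140+183*.6,150+213*.6),.064),ray(W,(197/.625,163/.625),.064))
```

```text
tcp side [243.8 245.2] crop [173.         158.66666667] wrist [317.1 304.5] comp [598.1875 190.3125]
tab side [247.6 276.4] crop [179.33333333 210.66666667] wrist [316.3 267.3] comp [597.6875 167.0625]
[0.57580725 0.05832383 0.064     ] [0.57982905 0.06105852 0.064     ]
```

Both views agree that the tip is above the tab, so I'll press.

Emit:
{"method": "carry_out", "body": {
  "linear": [
    [0.001,0,0.02],
    [0,0,0.02],
    [0,0,0.004],
    [0,0,0.002],
    [0,0,0.002],
    [0,0,0.002],
    [0,0,0.002],
    [0,0,0.002],
    [0,0,0.0015],
    [0,0,0]
  ],
  "rot": [
    [0,0,0],
    [0,0,0],
    [0,0,0],
    [0,0,0],
    [0,0,0],
    [0,0,0],
    [0,0,0],
    [0,0,0],
    [0,0,0],
    [0,0,0]
  ]
}}

```text
time: 2.75
tcp_pos: [0.5809, 0.058, 0.0557]
tcp_rot: [[0.11, 0.994, 0.0], [0.994, -0.11, 0.0], [0.0, 0.0, -1.0]]
ft_force: [0.9, -0.2, 2.6]
gripper_width: -0.003
grasp_force: 1.3
```

Emit:
{"method": "carry_out", "body": {
  "linear": [
    [0,0,0.0005],
    [0,0,0.0005],
    [0,0,0.0005],
    [0,0,0],
    [0,0,0],
    [0,0,0],
    [0,0,0],
    [0,0,0],
    [0,0,0],
    [0,0,0]
  ],
  "rot": [
    [0,0,0],
    [0,0,0],
    [0,0,0],
    [0,0,0],
    [0,0,0],
    [0,0,0],
    [0,0,0],
    [0,0,0],
    [0,0,0],
    [0,0,0]
  ]
}}

```text
time: 4.0
tcp_pos: [0.581, 0.0581, 0.0549]
tcp_rot: [[0.11, 0.994, 0.001], [0.994, -0.11, 0.0], [0.0, 0.001, -1.0]]
ft_force: [1.3, 1.6, 9.4]
gripper_width: 0.0
grasp_force: 4.5
```

The tab is on its hard stop at z=0.055 with the force rising. Next I'll lift, go over the jaw plate and lower between the jaws, above the box.

Emit:
{"method": "carry_out", "body": {
  "linear": [
    [0,0,-0.03],
    [0,0,-0.04],
    [-0.0175,0,0],
    [-0.0175,0,0],
    [-0.0175,0,0],
    [-0.0175,0,0],
    [0,0,0],
    [0,0,0.01],
    [0,0,0],
    [0,0,0]
  ],
  "rot": [
    [0,0,0],
    [0,0,0],
    [0,0,0],
    [0,0,0],
    [0,0,0],
    [0,0,0],
    [0,0,0],
    [0,0,0],
    [0,0,0],
    [0,0,0]
  ]
}}

```text
time: 5.25
tcp_pos: [0.5729, -0.0111, 0.114]
tcp_rot: [[0.109, 0.994, -0.0], [0.994, -0.109, 0.0], [0.0, -0.0, -1.0]]
ft_force: [0.5, 0.1, -0.2]
gripper_width: -0.003
grasp_force: 0.0
```

Run:
```python
from h import *
a=grab_frame("side")[150:330,200:380];b=grab_frame("wrist")
cv2.imwrite("pics/v2.png",np.hstack([cv2.resize(a,(400,400)),cv2.copyMakeBorder(cv2.resize(b,(400,300)),0,100,0,0,0)]))
```

```text
(no output)
```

View pics/v2.png

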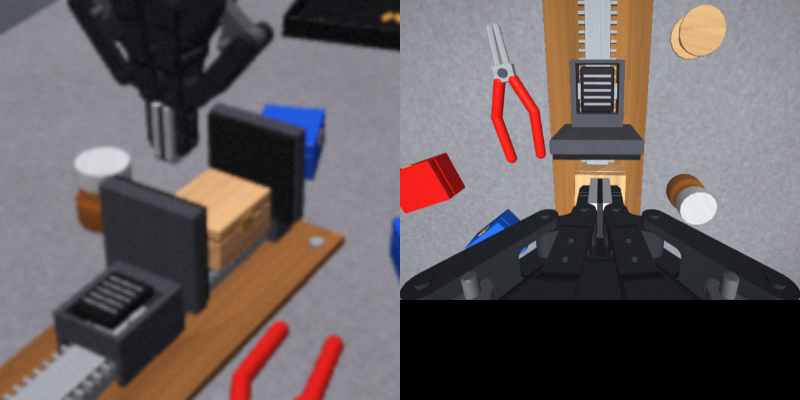

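The tab is down (recessed in the carriage), the fingers are on the box side of the jaw with about 8 mm clearance, and the box is in place. I'll lower to z=0.077.

Emit:
{"method": "carry_out", "body": {
  "linear": [
    [0,0,0.007],
    [0,0,0.008],
    [0,0,0.008],
    [0,0,0.007],
    [0,0,0.007],
    [0,0,0],
    [0.003,0,0],
    [0.003,0,0],
    [0.003,0,0],
    [0.003,0,0]
  ],
  "rot": [
    [0,0,0],
    [0,0,0],
    [0,0,0],
    [0,0,0],
    [0,0,0],
    [0,0,0],
    [0,0,0],
    [0,0,0],
    [0,0,0],
    [0,0,0]
  ]
}}

```text
time: 6.6
tcp_pos: [0.5745, 0.0003, 0.0776]
tcp_rot: [[0.11, 0.994, 0.001], [0.994, -0.11, -0.0], [-0.0, 0.001, -1.0]]
ft_force: [-0.2, -3.4, 1.6]
gripper_width: -0.001
grasp_force: 1.6
```

Contact at about 3 N, so the jaw is sliding. I'll keep pushing.

Emit:
{"method": "carry_out", "body": {
  "linear": [
    [0.004,0,0],
    [0.006,0,0],
    [0.006,0,0],
    [0.006,0,0],
    [0.006,0,0],
    [0.006,0,0],
    [0.006,0,0],
    [0.006,0,0],
    [0.004,0,0],
    [0,0,0]
  ],
  "rot": [
    [0,0,0],
    [0,0,0],
    [0,0,0],
    [0,0,0],
    [0,0,0],
    [0,0,0],
    [0,0,0],
    [0,0,0],
    [0,0,0],
    [0,0,0]
  ]
}}

```text
time: 7.85
tcp_pos: [0.5792, 0.0507, 0.077]
tcp_rot: [[0.11, 0.994, -0.001], [0.994, -0.11, 0.0], [0.0, -0.001, -1.0]]
ft_force: [-0.1, -0.0, -0.1]
gripper_width: -0.001
grasp_force: 0.0
```

Run:
```python
from h import *
a=grab_frame("side")[150:390,140:380];b=grab_frame("scene")[180:340,240:480]
cv2.imwrite("pics/v3.png",np.hstack([cv2.resize(a,(400,400)),cv2.copyMakeBorder(cv2.resize(b,(400,267)),0,133,0,0,0)]))
```

```text
(no output)
```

View pics/v3.png

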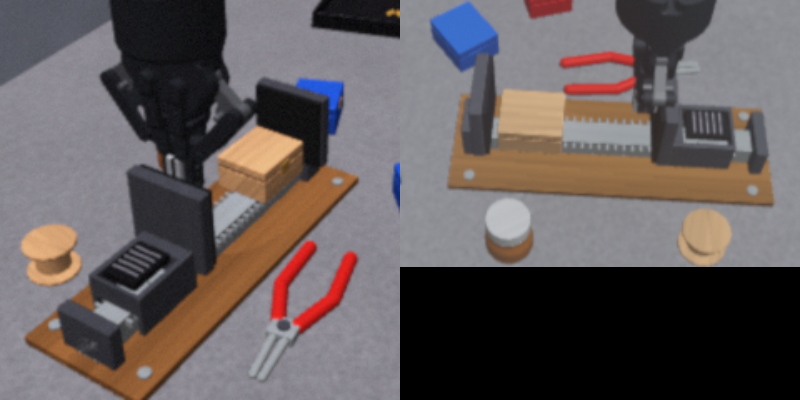

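The jaw has followed, the box is unmoved, and about 17 mm remain to the end stop (scene crop x 735→752). I'll slow down for the end.

Emit:
{"method": "carry_out", "body": {
  "linear": [
    [0.003,0,0],
    [0.003,0,0],
    [0.003,0,0],
    [0.002,0,0],
    [0.001,0,0],
    [0.001,0,0],
    [0.001,0,0],
    [0.001,0,0],
    [0.001,0,0],
    [0,0,0]
  ],
  "rot": [
    [0,0,0],
    [0,0,0],
    [0,0,0],
    [0,0,0],
    [0,0,0],
    [0,0,0],
    [0,0,0],
    [0,0,0],
    [0,0,0],
    [0,0,0]
  ]
}}

```text
time: 9.2
tcp_pos: [0.5816, 0.0661, 0.0773]
tcp_rot: [[0.11, 0.994, 0.0], [0.994, -0.11, 0.0], [0.0, 0.0, -1.0]]
ft_force: [-1.9, -2.8, -1.4]
gripper_width: -0.002
grasp_force: 1.1
```

Emit:
{"method": "carry_out", "body": {
  "linear": [
    [0.001,0,0],
    [0.001,0,0],
    [0.001,0,0],
    [0.001,0,0],
    [0.001,0,0],
    [0.001,0,0],
    [0,0,0],
    [0,0,0],
    [0,0,0],
    [0,0,0]
  ],
  "rot": [
    [0,0,0],
    [0,0,0],
    [0,0,0],
    [0,0,0],
    [0,0,0],
    [0,0,0],
    [0,0,0],
    [0,0,0],
    [0,0,0],
    [0,0,0]
  ]
}}

```text
time: 10.45
tcp_pos: [0.5819, 0.0689, 0.0774]
tcp_rot: [[0.109, 0.994, -0.001], [0.994, -0.109, -0.004], [-0.004, -0.0, -1.0]]
ft_force: [-2.2, -20.3, 2.0]
gripper_width: -0.002
grasp_force: 10.5
```

The jaw has stalled hard against the stop at 20 N. I'll back off and lift away.

Emit:
{"method": "carry_out", "body": {
  "linear": [
    [-0.004,0,0],
    [-0.008,0,0],
    [-0.008,0,0],
    [0,0,0],
    [0,0,-0.03],
    [0,0,-0.04],
    [0,0,-0.04],
    [0,0,-0.02],
    [0,0,0],
    [0,0,0]
  ],
  "rot": [
    [0,0,0],
    [0,0,0],
    [0,0,0],
    [0,0,0],
    [0,0,0],
    [0,0,0],
    [0,0,0],
    [0,0,0],
    [0,0,0],
    [0,0,0]
  ]
}}

```text
time: 11.7
tcp_pos: [0.5794, 0.0521, 0.2062]
tcp_rot: [[0.11, 0.994, -0.001], [0.994, -0.11, 0.0], [-0.0, -0.001, -1.0]]
ft_force: [-0.1, -0.2, 0.2]
gripper_width: -0.001
grasp_force: 0.0
```

Run:
```python
from h import *
a=grab_frame("side")[150:390,140:380];b=grab_frame("scene")[180:340,240:480]
cv2.imwrite("pics/v4.png",np.hstack([cv2.resize(a,(400,400)),cv2.copyMakeBorder(cv2.resize(b,(400,267)),0,133,0,0,0)]))
```

```text
(no output)
```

View pics/v4.png

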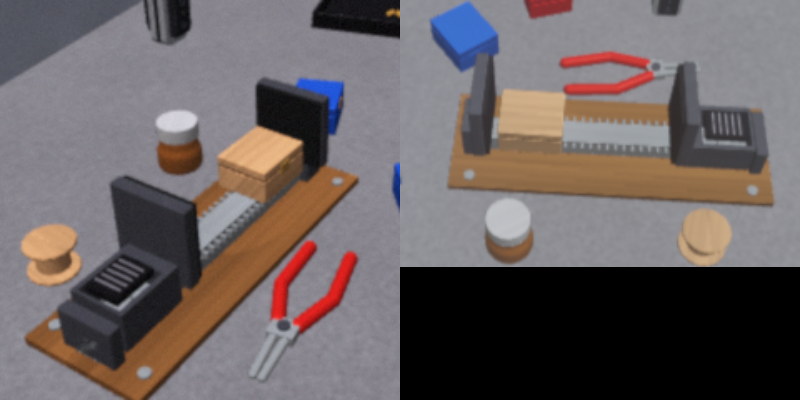

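The carriage touches the end stop (scene crop x≈755), the tab is down, and the box, pliers, jar and spool are unmoved.

```bash
python3 -c "from rig import *;print(job_done())"
```

```text
the job is handed in; nothing more can be done
None
```

I pressed the release tab down and pushed the jaw home against the end stop; in the last pictures the box, pliers, jar and spool look unmoved, and the job is handed in (no verdict was shown).

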